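# Park the blue-capped pipette can against the bench stop

## Task

The pipette can with the blue ends is lying loose on the lab bench: roll it over to the stop rail with a flat hand on top of it, and leave it lying still against the rail and along it. Roll it from above, without gripping it, lifting it or shoving it from low down at its side, and leave the red-ended can where it is.

Things in the scene. Friction and masses are not known exactly. Their poses are not given: they have to be found in the camera images.
- blue_can_center (a point): Centre (on the axis, mid-length) of the blue-ended pipette can: closed aluminium cylinder, 64 mm in diameter, 220 mm long, 0.3 to 0.6 kg, lying on the bench (top at 64 mm). x runs along the can; y and z turn as it rolls. It lies on either side of the rail, nearly parallel to it, 80 to 155 mm from touching. Rolled, it moves half as far as the hand; let go, it coasts on a little and stops.
- red_can_center (a point): Centre of the red-ended pipette can, otherwise the same (64 mm in diameter, 220 mm long, axis along x). It lies on the other side of the stop rail and must stay there.
- stop: Stop rail fixed to the bench: dark steel bar with yellow ends, 240 mm long (its x axis), 30 mm wide (its y axis), 40 mm high; the origin is the centre of its underside, on the bench. A can that touches its long side has its centre 47 mm from the rail's mid-line.

How it is judged:
By the outcome, as a careful person would: the job done as asked, in the order asked, and still so for the second after the job is handed in, with the robot touching nothing.
It also fails if it takes over 35 s, if anything falls off the work surface, if the arm or the gripper's body presses on something with over 40 N, if the wrist force passes 120 N, or if a joint passes its speed limit or range.

## Robot

A 6-joint arm with a two-finger parallel gripper is mounted at the origin on the work surface. World frame = base frame: x ahead of the robot, y to its left, z up, the work surface at z = 0. Lengths are in mm, angles in degrees, forces in N, time in s.
With the tool pointing down it reaches from about 300 to 850 mm from the base axis. Payload 4.2 kg.
Tool frame: the origin (TCP) lies on the centre line of the jaws, within the pads' length; the fingertips stand 14 mm ahead of it and the grasp point (between the pads) lies 5 mm behind it (env.finger_overhang is the z of the fingertips in the tool frame, in mm); z points along the fingers, y is the line along which they close (so a half turn about z gives the same grasp; the last joint's range is limited). The gripper opens to 91 mm and grips with 3 to 60 N. Pads are 32 mm wide; open, the fingers measure 118 mm over their backs; the gripper's body (76 mm by 178 mm) begins 60 mm behind the grasp point.
Start: joints at [73.74, 18.312, 89.639, -0, 72.044, -1.146], TCP at [149.933, 555.123, 227.976] pointing down, gripper open.
Joint ranges: [-177.97, 177.97], [-48.28, 115.42], [12.27, 149.76], [-77.06, 257.06], [2.81, 150.46], [-146.56, 146.56]. Speed limits (degrees/s): [147.25, 147.25, 180, 180, 180, 180].

## Interface

Orientations are given as [roll, pitch, yaw] about the fixed x, y, z axes, in that order (R = Rz(yaw) Ry(pitch) Rx(roll)).
In Python, from workcell import sensors, viewer, env gives the robot as it stands. The module is installed in compiled form; this text tells all that it offers.
- The arm moves only by the tool step_arm, never from a script. Its argument "plan" is one flat list of numbers, 6 for each row, row after row: the shift along the tool's x, y, z in cm, then the turn, a rotation vector about the tool's x, y, z in rad. In form: [x, y, z, wx, wy, wz, x, y, z, wx, wy, wz, ...]. A call has 1 to 5 rows; each row shifts and turns the commanded pose from where the row before left it, along the tool's axes as they then stand; what a row does not reach is not made up. A row lasts 1/12 s, in which the tool goes at most 41.7 mm and 7.16 degrees, less where a joint would pass 70% of its speed; a pose out of reach is approached as far as the arm can. A call is refused whole if a number of a shift passes 4.17 or a number of a turn 0.125, either way. A call with a gripper value outside its range is refused whole. "hand" is the finger opening in cm, from 0 to 9.12, set as the call begins (left out, the last holds). The fingers move at their own pace and stop on an object; "newtons" is the grip in N (left out, the last holds). Time passes only in rows, so rows that do not move let the fingers close. It gives the time, the measured TCP pose, the force, the opening and the grip force at its end, in the units of the state.
- sensors.state(): the state, without advancing time (a new reading comes with each control period).
- viewer.grab_frame(name): name is "scene" or "top" or "wrist"; returns a dict with "img" (384x512x3 uint8, red, green, blue), "fx", "fy", "cx", "cy" (pixels), "position" and "attitude" of the camera in the world. Camera axes: x right, y down, z forward; pixel columns grow to the right and rows downward; lengths in mm; the calibration is good to about 2 mm. The wrist camera is an equidistant fisheye: a pixel r from the principal point sees the ray r / f radians off the axis. A picture is of the moment at which its call begins. There is no depth.
- env.job_done(): hands the job in; it is judged then, once.
Trained networks look in a picture, given as the dict that the camera call returned (one of the last four; its "shot" number tells which), for a name from the list of things; names that differ only in an ending like _2 or _b are one class to them, and where a whole thing is asked for, a point or a joint stands for the part that bears it (a point fixed in the world has none). Each returns a list of dicts, best first, with "score" (0 to 1); they miss things now and then, are a little off and sometimes report something else, mostly with a low value. They report only what shows in the picture. A call takes as long as a camera call.
- viewer.boxes_of(name, picture): "location" ([column, row] in pixels, amid what is visible of it).
- viewer.pinpoint(name, picture): "location" ([column, row] in pixels: a listed point, or the origin of a listed thing).
The state is a dict: "time_s": time; "qpos": joint angles; "qvel": joint speeds; "effort": joint torques, N m; "ee_pos": TCP position; "ee_rot": TCP orientation; "force": force on the tool from outside, world axes, zero at the start; "torque": the same for the moment, N m; "gripper_width": finger opening in mm; "gripper_force": force on a finger pad.
Only numpy, scipy, OpenCV 4.12 (cv2) and the standard library are available. Lean on these libraries where they do the work, as an engineer would, in place of code of your own. Each camera call takes 0.05 s, during which the arm holds its last target. There are 200 camera calls.

## Working session

There is one attempt and no reset: what is moved stays moved. The work goes in short steps, Python scripts to look and compute and a tool call to move; the robot and the scene stay as the last step left them, time stands still between calls to the robot, and variables do not carry over. Pictures are saved under pics/ and viewed, at most 10 in all, crops included, and the job is handed in when it is done.

Besides the shell and the picture viewer there is one more tool, called as name(argument=value, ...), one argument or row to a line, values as JSON. step_arm: Moves the arm, as the interface text tells. Its arguments: {"type":"object","properties":{"plan":{"type":"array","items":{"type":"number"}},"hand":{"type":"number"},"newtons":{"type":"number"}},"required":["plan"]}

```bash
mkdir -p pics; cat > h.py <<'E'
import numpy as np, cv2
from scipy.spatial.transform import Rotation as R
from workcell import sensors, viewer, env
def ray(p,px):
    u=(px[0]-p["cx"])/p["fx"]; v=(px[1]-p["cy"])/p["fy"]
    A=np.array(p["attitude"],float)
    M=A if A.shape==(3,3) else R.from_euler("xyz",A,degrees=True).as_matrix()
    return np.array(p["position"],float), M@np.array([u,v,1.])
def at_z(p,px,z):
    o,d=ray(p,px); return (o+d*(z-o[2])/d[2]).round(1)
def save(p,n): cv2.imwrite(f"pics/{n}.png",p["img"][:,:,::-1])
E
python3 - <<'E'
from h import *
s=sensors.state(); print(s["time_s"],s["ee_pos"],s["ee_rot"],s["force"],s["gripper_width"],env.finger_overhang)
for c in("top","scene"):
    p=viewer.grab_frame(c); save(p,c+"0"); print(c,p["position"],p["attitude"],p["fx"])
    for n,z in(("blue_can_center",32),("red_can_center",32),("stop",0)):
        for f in("boxes_of","pinpoint"):
            for d in getattr(viewer,f)(n,p)[:2]: print(n,f,d["score"],d["location"],at_z(p,d["location"],z))
E
```

```text
0.0 [149.79729989 554.64822765 227.1098035 ] [-1.79899238e+02 -1.09180093e-03  1.64886747e+02] [ 0.50228681 -0.45819245 -0.51312855] 91.20816270484322 14.0
top [511.18160636  17.15387624 771.79196792] [-176.86245044   -1.91694894  -88.89176231] 391.2443351320208
blue_can_center pinpoint 0.82 [352.9, 203.2] [ 538.2 -195.6   32. ]
red_can_center boxes_of 0.61 [190.4, 220.6] [499.3 112.   32. ]
red_can_center pinpoint 0.91 [189.9, 220.7] [499.1 112.9  32. ]
stop boxes_of 0.59 [275.8, 209.7] [523.4 -51.2   0. ]
stop pinpoint 0.83 [274.7, 212.1] [518.6 -49.1   0. ]
scene [1007.77454889 -113.77618814  633.4434699 ] [-141.56875492    1.12403512   74.92023877] 370.3590860275263
blue_can_center boxes_of 0.6 [160.6, 212.1] [ 548.  -192.8   32. ]
blue_can_center pinpoint 0.77 [158.1, 208.3] [ 537.3 -196.6   32. ]
red_can_center boxes_of 0.7 [299.0, 169.9] [518.3 108.5  32. ]
red_can_center pinpoint 0.84 [300.1, 163.4] [501.1 117.2  32. ]
stop boxes_of 0.78 [234.1, 195.0] [521.9 -38.2   0. ]
stop pinpoint 0.98 [233.3, 197.3] [527.5 -41.3   0. ]
```

```bash
python3 -c "
import cv2,numpy as np
a=cv2.imread('pics/top0.png');b=cv2.imread('pics/scene0.png')
cv2.imwrite('pics/both0.png',cv2.resize(np.vstack([a,b]),(400,600)))"
```

```text
(no output)
```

View pics/top0.png

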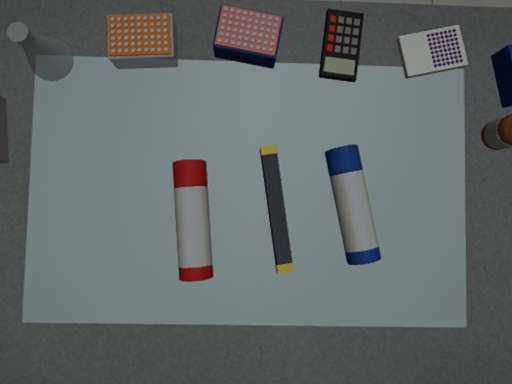

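The top view shows the red can at about (193,220), the rail from (269,148) to (285,270), and the blue can from (343,148) to (364,262). The networks' detections match this. Next I'll fit outlines to get accurate poses and yaws.

```bash
cat >> h.py <<'E'
from scipy.optimize import minimize
a=np.linspace(0,2*np.pi,40)
CAN=np.array([[x,32*np.cos(t),32+32*np.sin(t)] for x in(-110,110) for t in a])
RAIL=np.array([[x,y,z] for x in(-120,120) for y in(-15,15) for z in(0,40)],float)
HUE=dict(blue=(105,130,90,40),red=None,stop=(20,35,120,80))
def hull(p,key,near,rad):
    h=cv2.cvtColor(p["img"],cv2.COLOR_RGB2HSV); H,S,V=h[...,0].astype(int),h[...,1],h[...,2]
    if key=="red": m=((H<8)|(H>172))&(S>140)&(V>60)
    else: l,u,s,v=HUE[key]; m=(H>=l)&(H<=u)&(S>s)&(V>v)
    k=np.zeros(m.shape,np.uint8); cv2.circle(k,(int(near[0]),int(near[1])),rad,1,-1)
    m=cv2.morphologyEx((m&(k>0)).astype(np.uint8),cv2.MORPH_OPEN,np.ones((2,2)))
    return cv2.convexHull(np.argwhere(m)[:,::-1].astype(np.float32))
def project(p,X):
    M=R.from_euler("xyz",p["attitude"],degrees=True).as_matrix(); c=(X-np.array(p["position"]))@M
    return np.c_[c[:,0]/c[:,2]*p["fx"]+p["cx"],c[:,1]/c[:,2]*p["fy"]+p["cy"]].astype(np.float32)
def fit(ps,key,x0,rad):
    X=RAIL if key=="stop" else CAN
    hs=[hull(p,key,project(p,np.array([[x0[0],x0[1],25.]]))[0],rad) for p in ps]
    def cost(v):
        c,s=np.cos(np.radians(v[2])),np.sin(np.radians(v[2]))
        W=X@np.array([[c,s,0],[-s,c,0],[0,0,1]])+[v[0],v[1],0]; e=0
        for p,h in zip(ps,hs):
            g=cv2.convexHull(project(p,W)); i=cv2.intersectConvexConvex(g,h)[0]
            e+=1-i/(cv2.contourArea(g)+cv2.contourArea(h)-i)
        return e
    r=minimize(cost,x0,method="Nelder-Mead",options=dict(initial_simplex=np.array(x0)+[[0,0,0],[15,0,0],[0,15,0],[0,0,8]]))
    return r.x.round(1),round(r.fun,3)
E
cat > look.py <<'E'
from h import *
import sys
ps={c:viewer.grab_frame(c) for c in("top","scene")}
for n in ps: save(ps[n],n+sys.argv[1])
bx=viewer.pinpoint("blue_can_center",ps["top"])
b0=at_z(ps["top"],bx[0]["location"],32)[:2] if bx else (538,-190)
print("can from network",b0)
for k,x0,r in(("blue",[*b0,10],80),("red",[500,113,3],80),("stop",[522,-47,7],80)):
    for nm,q in(("top",[ps["top"]]),("scene",[ps["scene"]]),("both",list(ps.values()))):
        try: print(k,nm,*fit(q,k,x0,r))
        except Exception as e: print(k,nm,"fail",e)
s=sensors.state(); print(s["time_s"],s["ee_pos"],s["ee_rot"],s["force"])
E
python3 look.py 1
```

```text
can from network [ 540.  -197.3]
blue top [ 535.5 -194.6   12.1] 0.09
blue scene [ 536.1 -191.6   12. ] 0.052
blue both [ 535.9 -194.1   12.4] 0.164
red top [501.9 104.7   5.1] 0.079
red scene [501.3 109.6   3.8] 0.083
red both [501.6 108.    4.8] 0.166
stop top [524.7 -50.1   8.8] 0.087
stop scene [525.9 -46.4   8. ] 0.096
stop both [525.5 -50.    8.8] 0.281
0.85 [149.91396623 555.12127681 228.00770787] [1.79991385e+02 8.50120861e-04 1.64886911e+02] [0.04566455 0.82292138 0.08164606]
```

View pics/scene0.png

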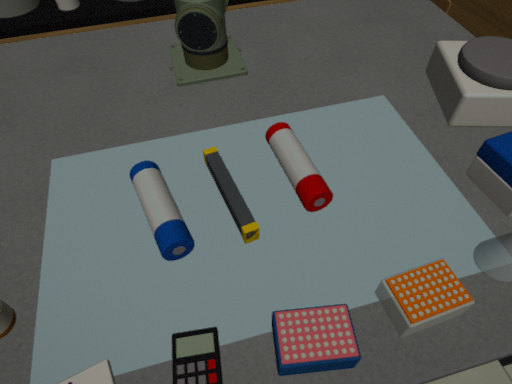

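Both views agree: blue can at (536,-194) with yaw 12°, rail at (525.5,-48) with yaw 8.5°, so the can is about 99 mm from touching. The fingers will be open, with tool y along the can, so each finger makes a flat patch. Each patch is only 32 mm wide, so I'll roll in several short strokes.

```bash
cat > go.py <<'E'
from h import *
import sys
x,y,z,yaw=map(float,sys.argv[1:5]); n=int(sys.argv[5]); nr=int(sys.argv[6])
s=sensors.state(); M=R.from_euler("xyz",s["ee_rot"],degrees=True); T=R.from_euler("xyz",[180,0,yaw],degrees=True)
w=(M.inv()*T).as_rotvec(); d=(np.array([x,y,z])-s["ee_pos"])/n/10
print("dist/row",np.linalg.norm(d)*10,"turn",w)
for i in range(n):
    t=w/nr if i<nr else w*0
    r=[*M.inv().apply(d).round(2),*t.round(3)]; M=M*R.from_rotvec(t)
    print(", ".join(f"{v+0:g}" for v in r)+",")
E
python3 go.py 538.5 -206 112 98.5 25 10
```

```text
dist/row 34.49666631863403 turn [ 1.41739895e-04 -7.39662336e-05  1.15867018e+00]
-2.29, -2.53, 0.46, 0, 0, 0.116,
-2.57, -2.25, 0.46, 0, 0, 0.116,
-2.81, -1.94, 0.46, 0, 0, 0.116,
-3.02, -1.6, 0.46, 0, 0, 0.116,
-3.19, -1.24, 0.46, 0, 0, 0.116,
-3.31, -0.86, 0.46, 0, 0, 0.116,
-3.38, -0.48, 0.46, 0, 0, 0.116,
-3.42, -0.08, 0.46, 0, 0, 0.116,
-3.4, 0.31, 0.46, 0, 0, 0.116,
-3.34, 0.71, 0.46, 0, 0, 0.116,
-3.24, 1.09, 0.46, 0, 0, 0,
-3.24, 1.09, 0.46, 0, 0, 0,
-3.24, 1.09, 0.46, 0, 0, 0,
-3.24, 1.09, 0.46, 0, 0, 0,
-3.24, 1.09, 0.46, 0, 0, 0,
-3.24, 1.09, 0.46, 0, 0, 0,
-3.24, 1.09, 0.46, 0, 0, 0,
-3.24, 1.09, 0.46, 0, 0, 0,
-3.24, 1.09, 0.46, 0, 0, 0,
-3.24, 1.09, 0.46, 0, 0, 0,
-3.24, 1.09, 0.46, 0, 0, 0,
-3.24, 1.09, 0.46, 0, 0, 0,
-3.24, 1.09, 0.46, 0, 0, 0,
-3.24, 1.09, 0.46, 0, 0, 0,
-3.24, 1.09, 0.46, 0, 0, 0,
```

step_arm(
  plan=[-2.3,-2.5,0.4,0,0,0.116,-2.6,-2.25,0.4,0,0,0.116,-2.8,-1.95,0.4,0,0,0.116,-3.0,-1.6,0.4,0,0,0.116,-3.2,-1.25,0.4,0,0,0.116],
)

```text
time_s: 1.27
ee_pos: [228.1, 401.6, 207.8]
ee_rot: [180.0, 0.0, 131.4]
force: [-0.1, 0.1, 0.7]
gripper_width: 91.1
gripper_force: 0.0
```

step_arm(
  plan=[-3.3,-0.85,0.45,0,0,0.116,-3.4,-0.5,0.45,0,0,0.116,-3.4,-0.1,0.45,0,0,0.116,-3.4,0.3,0.45,0,0,0.116,-3.35,0.7,0.45,0,0,0.116],
)

```text
time_s: 1.68
ee_pos: [305.3, 249.2, 185.5]
ee_rot: [179.9, -0.0, 98.1]
force: [-0.0, 0.6, -0.5]
gripper_width: 91.3
gripper_force: 0.0
```

step_arm(
  plan=[-3.25,1.1,0.45,0,0,0,-3.25,1.1,0.45,0,0,0,-3.25,1.1,0.45,0,0,0,-3.25,1.1,0.45,0,0,0,-3.25,1.1,0.45,0,0,0],
)

```text
time_s: 2.1
ee_pos: [383.6, 96.3, 163.1]
ee_rot: [179.9, -0.0, 98.4]
force: [-0.4, 0.0, 0.3]
gripper_width: 91.6
gripper_force: 0.0
```

step_arm(
  plan=[-3.25,1.1,0.45,0,0,0,-3.25,1.1,0.45,0,0,0,-3.25,1.1,0.45,0,0,0,-3.25,1.1,0.45,0,0,0,-3.25,1.1,0.45,0,0,0],
)

```text
time_s: 2.52
ee_pos: [461.9, -56.6, 140.4]
ee_rot: [180.0, -0.0, 98.4]
force: [0.4, 1.0, 0.1]
gripper_width: 91.4
gripper_force: 0.0
```

```bash
python3 go.py 538.5 -206 105 98.5 5 5; python3 -c "
from h import *
s=sensors.state();print(s['time_s'],s['ee_pos'],s['ee_rot'],s['qpos'])"
```

```text
dist/row 34.32869586113128 turn [ 7.18091140e-04 -1.55486691e-05 -1.88446620e-03]
-3.18, 1.08, 0.71, 0, 0, 0,
-3.18, 1.08, 0.71, 0, 0, 0,
-3.18, 1.08, 0.71, 0, 0, 0,
-3.18, 1.08, 0.71, 0, 0, 0,
-3.18, 1.08, 0.71, 0, 0, 0,
2.5167 [461.86414619 -56.55883836 140.43683263] [ 1.79958857e+02 -9.29639352e-04  9.83920284e+01] [-8.40656892e+00  1.30666442e+01  1.11037618e+02  1.54422541e-02
  5.58566202e+01 -1.68072598e+01]
```

step_arm(
  plan=[-3.2,1.08,0.7,0,0,0,-3.2,1.08,0.7,0,0,0,-3.2,1.08,0.7,0,0,0,-3.2,1.08,0.7,0,0,0,-3.1,1.08,0.7,0,0,0],
)

```text
time_s: 2.93
ee_pos: [538.6, -206.0, 105.1]
ee_rot: [180.0, 0.0, 98.4]
force: [0.0, 0.6, -0.2]
gripper_width: 91.1
gripper_force: 0.0
```

step_arm(
  plan=[0,0,0.8,0,0,0,0,0,0.8,0,0,0,0,0,0.6,0,0,0,0,0,0.4,0,0,0,0,0,0,0,0,0],
)

```text
time_s: 3.35
ee_pos: [537.1, -202.9, 78.9]
ee_rot: [-179.9, -0.1, 98.5]
force: [0.9, -0.0, -0.4]
gripper_width: 91.0
gripper_force: 0.0
```

step_arm(
  plan=[0,0,0.1,0,0,0,0,0,0,0,0,0],
)

```text
time_s: 3.52
ee_pos: [537.9, -203.4, 78.8]
ee_rot: [180.0, 0.0, 98.5]
force: [-0.7, -0.2, 0.6]
gripper_width: 91.2
gripper_force: 0.0
```

step_arm(
  plan=[0,0,0.1,0,0,0,0,0,0,0,0,0],
)

```text
time_s: 3.68
ee_pos: [538.2, -204.0, 78.2]
ee_rot: [179.9, 0.0, 98.5]
force: [0.3, 0.2, 2.7]
gripper_width: 91.1
gripper_force: 1.4
```

step_arm(
  plan=[0,0,0.1,0,0,0,0.6,0,0,0,0,0,1.0,0,0,0,0,0,1.0,0,0,0,0,0,0.6,0,0,0,0,0],
)

```text
time_s: 4.1
ee_pos: [531.7, -172.3, 78.1]
ee_rot: [-179.9, 0.0, 98.5]
force: [-8.9, -2.6, 12.7]
gripper_width: 91.2
gripper_force: 6.4
```

step_arm(
  plan=[0,0,0,0,0,0],
)

```text
time_s: 4.18
ee_pos: [531.6, -171.9, 78.1]
ee_rot: [-179.9, 0.0, 98.5]
force: [-7.2, -1.2, 11.8]
gripper_width: 91.4
gripper_force: 6.0
```

```bash
python3 - <<'E'
from h import *
p=viewer.grab_frame("top"); save(p,"r1"); q=viewer.grab_frame("scene")
for c in(p,q):
    for d in viewer.pinpoint("blue_can_center",c)[:1]: print(d["score"],at_z(c,d["location"],32))
print(fit([q],"blue",[533,-175,12],80))
E
```

```text
0.69 [ 537.4 -180.8   32. ]
0.76 [ 526.6 -182.2   32. ]
(array([ 532.5, -175.8,   12. ]), np.float64(0.351))
```

View pics/r1.png

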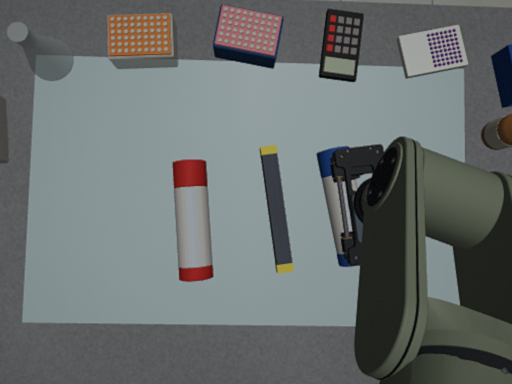

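The can has rolled about 16 mm, with its left edge now at column 318–325. The hand is still about 6 mm ahead of its axis. I'll finish this stroke, lift, step back and roll again.

step_arm(
  plan=[0.6,0,0,0,0,0,0.4,0,0,0,0,0,0,0,0,0,0,0,0,0,-1.0,0,0,0,-2.2,0,0,0,0,0],
)

```text
time_s: 4.8
ee_pos: [535.2, -182.1, 88.1]
ee_rot: [179.9, -0.0, 98.6]
force: [0.6, -0.9, -1.4]
gripper_width: 91.5
gripper_force: 0.0
```

step_arm(
  plan=[0,0,0.5,0,0,0,0,0,0.4,0,0,0,0,0,0.15,0,0,0,0,0,0,0,0,0],
)

```text
time_s: 5.13
ee_pos: [535.7, -184.5, 78.0]
ee_rot: [179.9, 0.1, 98.4]
force: [-2.5, -1.2, 16.1]
gripper_width: 91.1
gripper_force: 7.7
```

step_arm(
  plan=[0.6,0,0,0,0,0,1.2,-0.05,0,0,0,0,1.2,-0.05,0,0,0,0,1.0,-0.05,0,0,0,0,0.6,0,0,0,0,0],
)

```text
time_s: 5.55
ee_pos: [525.8, -138.2, 78.0]
ee_rot: [-180.0, 0.0, 98.5]
force: [-8.4, -1.8, 18.0]
gripper_width: 91.4
gripper_force: 9.1
```

step_arm(
  plan=[0,0,0,0,0,0,0,0,0,0,0,0,0,0,-1.0,0,0,0,-2.3,0,0,0,0,0,0,0,0,0,0,0],
)

```text
time_s: 5.97
ee_pos: [531.3, -163.4, 86.4]
ee_rot: [179.9, 0.1, 98.4]
force: [1.6, -0.0, 1.1]
gripper_width: 91.0
gripper_force: 0.0
```

```bash
python3 - <<'E'
from h import *
p=viewer.grab_frame("top"); q=viewer.grab_frame("scene"); save(q,"r2")
for c in(p,q):
    for d in viewer.pinpoint("blue_can_center",c)[:1]: print(d["score"],at_z(c,d["location"],32))
for c in (p,q): print(fit([c],"blue",[530,-150,12],85))
E
```

```text
0.96 [ 530.1 -143.8   32. ]
0.68 [ 523.5 -148.6   32. ]
(array([ 525.1, -146.4,   13.6]), np.float64(0.242))
(array([ 524.7, -138.9,    6.5]), np.float64(0.351))
```

View pics/r2.png

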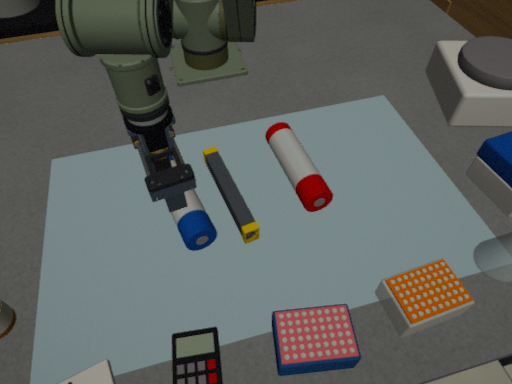

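The can has rolled to about y = -147, with its near cap at (202,235), and is still nearly parallel to the rail. About 52 mm remain.

step_arm(
  plan=[0.4,0,0.4,0,0,0,0,0,0.4,0,0,0,0,0,0.15,0,0,0,0,0,0,0,0,0],
)

```text
time_s: 6.5
ee_pos: [529.5, -157.7, 78.1]
ee_rot: [180.0, 0.0, 98.5]
force: [-4.3, -0.5, 13.3]
gripper_width: 91.3
gripper_force: 7.0
```

step_arm(
  plan=[0.6,0,0,0,0,0,1.2,-0.05,0,0,0,0,1.2,-0.05,0,0,0,0,1.0,-0.05,0,0,0,0,0.6,0,0,0,0,0],
)

```text
time_s: 6.92
ee_pos: [519.8, -111.8, 78.0]
ee_rot: [-179.9, 0.0, 98.5]
force: [-8.7, -1.9, 17.1]
gripper_width: 91.2
gripper_force: 8.1
```

step_arm(
  plan=[0,0,0,0,0,0,0,0,-1.0,0,0,0,-2.3,0,0,0,0,0,0,0,0,0,0,0],
)

```text
time_s: 7.25
ee_pos: [526.0, -137.0, 87.0]
ee_rot: [179.9, 0.1, 98.4]
force: [0.6, 0.3, -0.1]
gripper_width: 91.2
gripper_force: 0.0
```

```bash
python3 - <<'E'
from h import *
p=viewer.grab_frame("top"); q=viewer.grab_frame("scene"); save(p,"r3")
for c in(p,q):
    for d in viewer.pinpoint("blue_can_center",c)[:1]: print(d["score"],at_z(c,d["location"],32))
for c in (p,q): print(fit([c],"blue",[526,-122,12],85))
E
```

```text
0.65 [ 521.2 -126.7   32. ]
0.92 [ 517.9 -126.6   32. ]
(array([ 517.3, -107.7,    8.5]), np.float64(0.41))
(array([ 520.5, -121. ,    9.6]), np.float64(0.113))
```

View pics/r3.png

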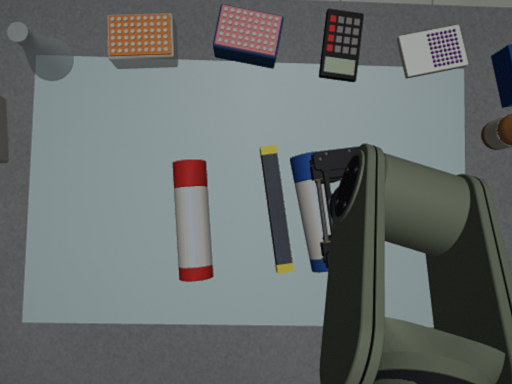

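The can is now about 27 mm from the rail, with its left edge running from (291,157) to about (313,272). One more stroke follows.

step_arm(
  plan=[0.1,0,0.5,0,0,0,0,0,0.4,0,0,0,0,0,0.1,0,0,0,0,0,0,0,0,0],
)

```text
time_s: 7.78
ee_pos: [524.6, -134.3, 78.0]
ee_rot: [180.0, 0.0, 98.5]
force: [-2.6, -0.3, 13.9]
gripper_width: 91.0
gripper_force: 7.3
```

step_arm(
  plan=[0.6,0,0,0,0,0,1.0,0,0,0,0,0,1.0,0,0,0,0,0,1.0,0,0,0,0,0,0.6,0,0,0,0,0],
)

```text
time_s: 8.2
ee_pos: [515.9, -92.3, 78.0]
ee_rot: [-179.8, 0.0, 98.5]
force: [-11.9, -2.1, 19.7]
gripper_width: 91.0
gripper_force: 9.8
```

step_arm(
  plan=[0,0,0,0,0,0,0,0,-1.0,0,0,0,-2.0,0,0,0,0,0,0,0,0,0,0,0],
)

```text
time_s: 8.53
ee_pos: [522.4, -114.0, 86.8]
ee_rot: [179.9, 0.1, 98.4]
force: [1.3, -0.9, -0.1]
gripper_width: 91.4
gripper_force: 0.0
```

```bash
python3 - <<'E'
from h import *
p=viewer.grab_frame("top"); q=viewer.grab_frame("scene"); save(q,"r4")
for c in(p,q):
    for d in viewer.pinpoint("blue_can_center",c)[:1]: print(d["score"],at_z(c,d["location"],32))
for c in (p,q): print(fit([c],"blue",[516,-100,10],85))
cv2.imwrite("pics/r4c.png",cv2.resize(np.hstack([x["img"][a:a+150,b:b+150,::-1] for x,a,b in((p,135,230),(q,130,130))]),(800,400),interpolation=cv2.INTER_CUBIC))
E
```

```text
0.92 [ 525.9 -103.9   32. ]
0.8 [ 504.7 -111.    32. ]
(array([515.1, -74.5,   2.5]), np.float64(0.635))
(array([ 516.8, -102.6,   12. ]), np.float64(0.059))
```

View pics/r4c.png

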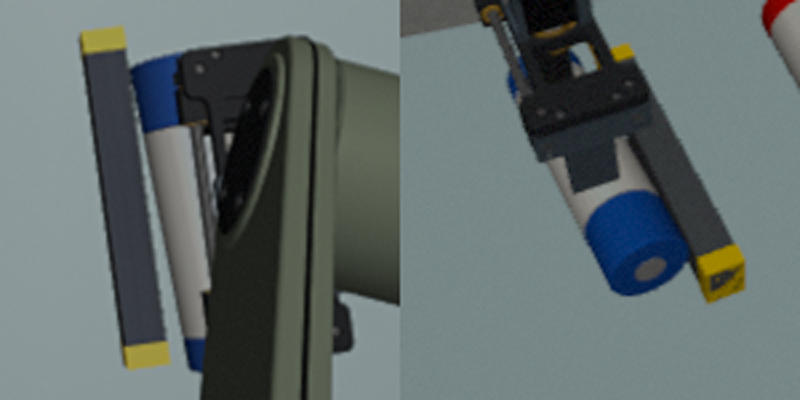

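The +x end has reached the rail, with its gap closed near the top. The other end is still about 13 mm off, so the yaw is about 12° against 8.5°. I'll shift the hand toward the lagging −x end and roll that end in, turning slightly as it goes.

step_arm(
  plan=[0,-2.4,0,0,0,-0.03,0.1,-2.4,0,0,0,-0.03,0,0,0.5,0,0,0,0,0,0.45,0,0,0,0,0,0.05,0,0,0],
)

```text
time_s: 9.15
ee_pos: [472.2, -119.4, 77.9]
ee_rot: [-179.8, -0.0, 101.9]
force: [-13.4, -1.5, 25.3]
gripper_width: 91.2
gripper_force: 12.6
```

step_arm(
  plan=[0,0,0,0,0,0,0.5,0,0,0,0,0.015,0.5,0,0,0,0,0.015,0.5,0,0,0,0,0.015,0.4,0,0,0,0,0.015],
)

```text
time_s: 9.57
ee_pos: [471.3, -101.4, 78.0]
ee_rot: [179.9, 0.2, 98.4]
force: [-3.5, -4.0, 15.0]
gripper_width: 91.6
gripper_force: 7.2
```

```bash
python3 - <<'E'
from h import *
p=viewer.grab_frame("top"); q=viewer.grab_frame("scene")
for c in(p,q):
    for d in viewer.pinpoint("blue_can_center",c)[:1]: print(d["score"],at_z(c,d["location"],32))
print(fit([q],"blue",[516,-98,10],85),sensors.state()["force"])
cv2.imwrite("pics/r5c.png",cv2.resize(np.hstack([x["img"][a:a+150,b:b+150,::-1] for x,a,b in((p,135,230),(q,130,130))]),(800,400),interpolation=cv2.INTER_CUBIC))
E
```

```text
0.77 [522.8 -91.7  32. ]
0.81 [ 516.3 -107.5   32. ]
(array([517.9, -95.9,   8.8]), np.float64(0.294)) [-5.13724491 -1.687568   15.81625821]
```

View pics/r5c.png

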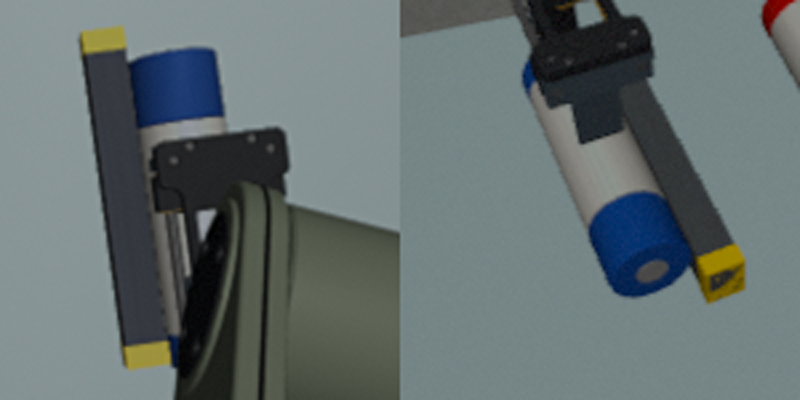

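It's now nearly flush, and the gap at the lower end is almost closed. I'll push a bit more and watch the force.

step_arm(
  plan=[0.3,0,0,0,0,0.01,0.3,0,0,0,0,0.0,0.2,0,0,0,0,0,0,0,0,0,0,0],
)

```text
time_s: 10.1
ee_pos: [472.2, -94.5, 78.1]
ee_rot: [179.7, 0.3, 98.1]
force: [-0.2, -7.3, 10.8]
gripper_width: 91.1
gripper_force: 5.5
```

The forward force reached −7 N, so the can is blocked by the rail. Now I'll lift straight up and clear the view.

step_arm(
  plan=[0,0,-0.5,0,0,0,0,0,-2.5,0,0,0,0,0,-4,0,0,0,-3,0,-2.5,0,0,0,-4,0,0,0,0,0],
)

```text
time_s: 10.52
ee_pos: [482.6, -161.4, 176.9]
ee_rot: [179.4, 0.2, 98.1]
force: [1.7, 0.3, -1.0]
gripper_width: 91.3
gripper_force: 0.0
```

step_arm(
  plan=[-4,0,0,0,0,0,-4,0,0,0,0,0,-4,0,0,0,0,0,-3,0,0,0,0,0,0,0,0,0,0,0],
)

```text
time_s: 10.93
ee_pos: [500.8, -315.9, 170.6]
ee_rot: [179.9, 0.2, 97.6]
force: [0.3, 0.3, 0.0]
gripper_width: 91.4
gripper_force: 0.0
```

```bash
python3 look.py 6; python3 - <<'E'
import cv2,numpy as np
p,q=cv2.imread("pics/top6.png"),cv2.imread("pics/scene6.png")
cv2.imwrite("pics/r6c.png",cv2.resize(np.hstack([x[a:a+160,b:b+160] for x,a,b in((p,130,210),(q,120,130))]),(800,400),interpolation=cv2.INTER_CUBIC))
E
```

```text
can from network [522.1 -95.5]
blue top [ 517.9 -100.     8. ] 0.067
blue scene [518.  -96.    8.8] 0.042
blue both [517.9 -97.7   9.3] 0.142
red top [501.9 104.7   5.1] 0.079
red scene [501.3 109.6   3.8] 0.083
red both [501.6 108.    4.8] 0.166
stop top [524.8 -50.8   9.2] 0.066
stop scene [525.9 -46.4   8. ] 0.094
stop both [525.5 -50.6   9.2] 0.285
11.0833 [ 499.35098425 -309.96261124  170.60682814] [-1.79959755e+02 -1.11401839e-01  9.78170258e+01] [-0.5345928   0.10863315  0.63697208]
```

View pics/r6c.png

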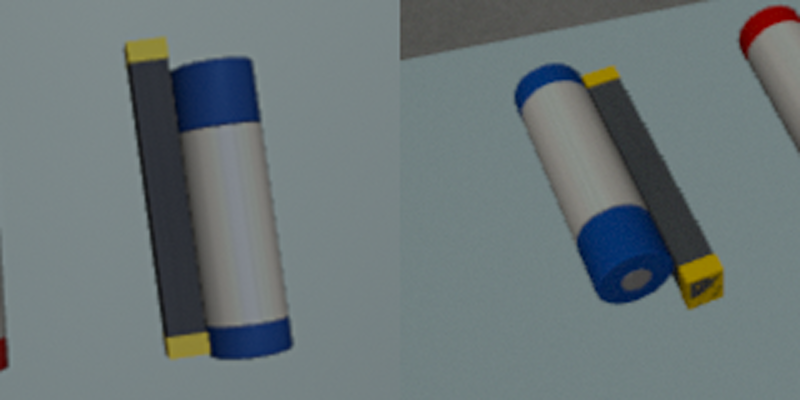

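The can lies along the rail with yaw matching within about 1°, and the fit puts it at 47.5–48 mm (47 is touching). The upper-left end may be a millimetre or two off, so I'll give it one gentle press-roll at the centre to seat both ends.

```bash
python3 go.py 519 -106 100 98.5 6 6
```

```text
dist/row 36.121767362375664 turn [-0.00069081 -0.00194849 -0.01191946]
3.32, 0.79, 1.18, 0, 0, -0.002,
3.32, 0.79, 1.18, 0, 0, -0.002,
3.32, 0.8, 1.18, 0, 0, -0.002,
3.32, 0.81, 1.18, 0, 0, -0.002,
3.32, 0.81, 1.18, 0, 0, -0.002,
3.31, 0.82, 1.18, 0, 0, -0.002,
```

step_arm(
  plan=[3.3,0.8,0.6,0,0,-0.002,3.3,0.8,0.6,0,0,-0.002,3.3,0.8,0.6,0,0,-0.002,3.3,0.8,0.6,0,0,-0.002,3.3,0.8,1.0,0,0,-0.002],
)

```text
time_s: 11.5
ee_pos: [515.6, -138.5, 137.9]
ee_rot: [179.9, -0.0, 98.5]
force: [0.6, 0.3, 0.8]
gripper_width: 91.0
gripper_force: 0.0
```

step_arm(
  plan=[3.3,0.8,1.4,0,0,0,0,0,1.4,0,0,0,0,0,0.8,0,0,0,0,0,0,0,0,0,0,0,0,0,0,0],
)

```text
time_s: 11.92
ee_pos: [518.5, -107.6, 101.5]
ee_rot: [-180.0, -0.0, 98.4]
force: [0.6, 0.1, 0.0]
gripper_width: 91.4
gripper_force: 0.0
```

step_arm(
  plan=[0,0,1.0,0,0,0,0,0,0.9,0,0,0,0,0,0.4,0,0,0,0,0,0.1,0,0,0,0,0,0,0,0,0],
)

```text
time_s: 12.33
ee_pos: [518.3, -108.6, 78.1]
ee_rot: [-180.0, 0.0, 98.4]
force: [-2.6, 1.0, 8.5]
gripper_width: 91.0
gripper_force: 4.1
```

step_arm(
  plan=[0.3,0,0,0,0,0,0.4,0,0,0,0,0,0.4,0,0,0,0,0,0.2,0,0,0,0,0,0,0,0,0,0,0],
)

```text
time_s: 12.75
ee_pos: [517.8, -96.3, 78.2]
ee_rot: [179.9, 0.1, 98.5]
force: [0.5, -3.3, 5.2]
gripper_width: 91.3
gripper_force: 2.7
```

Blocked again, with the hand slipping at the friction limit. Lift off and check.

step_arm(
  plan=[0,0,-0.5,0,0,0,0,0,-2.5,0,0,0,0,0,-4,0,0,0,-3,0,-2.5,0,0,0,-4,0,0,0,0,0],
)

```text
time_s: 13.17
ee_pos: [529.9, -163.9, 178.3]
ee_rot: [179.4, 0.2, 98.6]
force: [1.0, 0.1, -0.3]
gripper_width: 91.4
gripper_force: 0.0
```

step_arm(
  plan=[-4,0,0,0,0,0,-4,0,0,0,0,0,-4,0,0,0,0,0,-3,0,0,0,0,0,0,0,0,0,0,0],
)

```text
time_s: 13.58
ee_pos: [549.2, -318.5, 171.5]
ee_rot: [180.0, 0.1, 98.1]
force: [1.0, 0.6, 0.3]
gripper_width: 91.5
gripper_force: 0.0
```

```bash
python3 look.py 7; python3 - <<'E'
import cv2,numpy as np
p,q=cv2.imread("pics/top7.png"),cv2.imread("pics/scene7.png")
cv2.imwrite("pics/r7c.png",cv2.resize(np.hstack([x[a:a+160,b:b+160] for x,a,b in((p,130,210),(q,120,130))]),(800,400),interpolation=cv2.INTER_CUBIC))
E
```

```text
can from network [ 519.1 -103. ]
blue top [517.8 -98.6   8.8] 0.066
blue scene [517.8 -95.7   8.6] 0.046
blue both [517.8 -97.7   9.4] 0.145
red top [501.9 104.7   5.1] 0.078
red scene [501.3 109.6   3.8] 0.082
red both [501.6 108.    4.8] 0.165
stop top [524.8 -50.8   9.2] 0.066
stop scene [525.9 -46.4   8. ] 0.094
stop both [525.5 -50.6   9.2] 0.285
13.7333 [ 548.36951634 -312.27298906  171.68111979] [-1.79935141e+02 -1.27789816e-01  9.83477941e+01] [-0.05200856  0.1333204   0.73930525]
```

View pics/r7c.png

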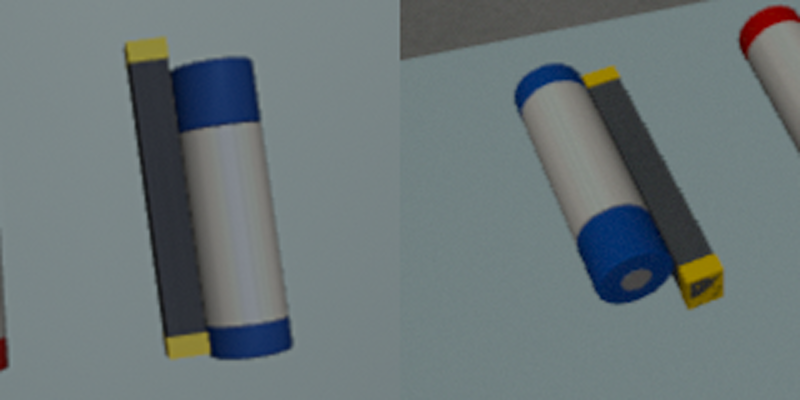

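The can lies flush along the rail with no visible gap. Its fitted yaw is 8.8° against 9.2° for the rail, and it hasn't moved since the last look. The red can's fit is unchanged.

```bash
python3 -c "
from h import *
print(env.job_done())"
```

```text
the job is handed in; nothing more can be done
None
```

The blue-ended can was rolled from above and lies still against and along the stop rail, overhanging one end of it by about 7 mm; the red-ended can was not moved, and the job is handed in.

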